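# Set and lock the length stop against a sample board

## Robot

A 6-joint arm with a two-finger parallel gripper is mounted at the origin on the work surface. World frame = base frame: x ahead of the robot, y to its left, z up, the work surface at z = 0. Lengths are in m, angles in rad, forces in N, time in s.
With the tool pointing down it reaches from about 0.375 to 0.9 m from the base axis. Payload 3.1 kg.
Tool frame: the origin (TCP) lies between the finger pads; the fingertips stand 22 mm ahead of it and the grasp point (between the pads) lies 3 mm ahead of it; z points along the fingers, y is the direction in which the jaws open and shut (so a half turn about z gives the same grasp; the last joint's range is limited). The gripper opens to 85 mm and grips with 20 to 120 N. Pads are 22 mm wide; open, the fingers measure 114 mm over their backs; the gripper's body (76 mm by 85 mm) begins 54 mm behind the grasp point. The pads swing forward as they close: fully open they stand 13 mm farther back than shut.
Start: joints at [-0.178, 0.527, 1.433, -0, 1.181, -0.178], TCP at [0.625, 0, 0.253] pointing down, gripper open.
Joint ranges: [-3.08, 3.08], [-0.75, 2.2], [0.22, 2.44], [-1.43, 4.57], [0, 2.65], [-2.85, 2.85]. Speed limits (rad/s): [2.79, 2.79, 3.14, 3.14, 3.14, 3.14].

## Interface

Orientations are given as a unit quaternion [x, y, z, w].
In Python, from station import status, snapshot, manip gives the robot as it stands.
- The arm moves only by the tool move_arm, never from a script. Its argument "plan" is a list that holds one entry, the list of rows, each a list of 7 numbers: the turn, a rotation vector about the tool's x, y, z scaled (see below), then the shift along the tool's x, y, z scaled (see below), then the closure, from 0 (fully open) to 1 (shut). A call has exactly 8 rows; each row is the pose to reach, as a shift and turn from the pose commanded when the call began, along the tool's axes at that moment; what a row does not reach only later rows make up. The controller multiplies each number of a shift by 100 mm and each number of a turn by pi/4 rad. A row lasts 1/8 s, in which the tool goes at most 62.5 mm and 10.7 degrees, less where a joint would pass 70% of its speed; a pose out of reach is approached as far as the arm can. A call with a number of a shift or a turn outside -1 to 1 is refused whole. A call with a gripper value outside its range is refused whole. The fingers move at their own pace and stop on an object; "force" is the grip in N (left out, the last holds). Time passes only in rows, so rows that repeat a pose let the fingers close, or fill a call up. It gives the time, the measured TCP pose, the force and the opening at its end, in the units of the state.
- status.sense(): the state, without advancing time (a new reading comes with each control period).
- snapshot(name): name is "scene" or "side" or "wrist"; returns a dict with "img" (480x640x3 uint8, red, green, blue), "depth" (480x640 float32, m along the optical axis (not along the pixel's ray), 0 where there is no reading), "mtx" (3x3 intrinsics, pixels), "T" (4x4, takes a point from camera to world coordinates). Camera axes: x right, y up, looking along -z (the intrinsics and any distortion apply to the point x, -y, -z); pixel columns grow to the right and rows downward; lengths in m; the calibration is good to about 2 mm. A picture is of the moment at which its call begins.
- manip.sign_off(): hands the job in, once; it reports no verdict.
The state is a dict: "t": time; "q": joint angles; "qd": joint speeds; "tau": joint torques, N m; "tcp_pos": TCP position; "tool_rot": TCP orientation; "force": force on the tool from outside, world axes, zero at the start; "ft_torque": the same for the moment, N m; "finger_gap": opening from 0.0 (shut) to 1.0 (fully open).
Only numpy, scipy, OpenCV 4.12 (cv2) and the standard library are available. Lean on these libraries where they do the work, as an engineer would, in place of code of your own. Each camera call takes 0.05 s, during which the arm holds its last target. There are 200 camera calls.

## Task

Set the length stop on the cutting jig to the sample board: turn the bar knob a quarter turn to free the stop carriage, then slide the carriage along the fence until the board is pushed up against the fixed end stop and the carriage is snug against the board's other end. Then turn the knob back so that its bar lies along the fence again and the carriage is locked there. Do not force the carriage while it is locked, keep the board flat on the bed along the fence, and leave the glue bottle, square, tape measure and offcut where they are.

Things in the scene. Friction and masses are not known exactly. Their poses are not given: they have to be found in the camera images.
- jig: Fixed cutting jig: plywood bed 170 (x) x 540 (y) x 18 mm on the bench. Origin: centre of its underside; x across the bed to the fence, y along the fence towards the end stop, z up. Aluminium fence on it at jig x 35 to 80 mm, top 54 mm above the bench. Dark wooden end stop at its +y end: jig x -55 to 35, y 195 to 230 mm, top 60 mm above the bench.
- end_face (a point): Point on the end stop's inner face (the face the board must meet) at jig x 0, at the height of the bed's top (18 mm above the bench). Axes as the jig's; the face looks to jig -y.
- board: Loose brown wooden sample board, 70 (x) x 180 (y) x 22 mm, 0.1 to 0.2 kg, flat on the bed along the fence between end stop and carriage, at the start 15 to 55 mm short of the end stop and 25 mm or more from the carriage. Origin: centre of its underside; y along its length to the end stop, z up. Home, its origin is 90 mm from the end stop's face.
- carriage (a joint): Position of the stop carriage along the fence (m), 0 to 0.26, growing towards the end stop; starts at 0.040 to 0.105, reads 0.185 when snug on the home board. Grey steel block 90 mm long, jig x -40 to 85 mm, 26 to 82 mm above the bench, riding on the fence with a shoe hanging before it. Free, it slides with about 2 N (more when fast); locked, it stands 30 N or more.
- stop_face (a point): Point on the carriage's front face (the one that meets the board), at jig x -5 mm, 54 mm above the bench; the flat face reaches from 26 to 82 mm above the bench. Axes as the jig's.
- back_face (a point): Point on the carriage's flat back face, the one to push on: 90 mm behind stop_face, at jig x -5 mm, 54 mm above the bench. The face is 70 mm wide before the fence (jig x -40 to 30 mm), 26 to 82 mm above the bench, with free space behind it. Axes as the jig's.
- knob (a joint): Angle of the clamp knob on the carriage (rad), 0 to 1.57. 0: bar along the fence, locked (starts at 0 to 0.15). Grows counter-clockwise seen from above; the clamp lets go beyond about 0.85; at 1.57 the bar lies square across the fence, fully free. Stays where it is left; takes 0.1 to 0.25 N m to turn. Below 0.3 counts as locked.
- knob_grip (a point): Centre of the knob's black bar, on its vertical turning axis, 108.5 mm above the bench, 30 mm behind stop_face, at jig x 57.5 mm. Bar: 80 mm long along this point's y, 15 mm thick along its x, 26 mm tall (94.5 to 120.5 mm above the bench), 13 mm of air under it over the carriage but for a round stem 26 mm wide. Turns with the knob.
- glue: Bystander: white glue bottle, 56 mm wide, 160 mm tall, standing on the bench. Origin: centre of its underside.
- square: Bystander: try square lying on the bench, wooden stock 120 mm long and steel blade 180 mm long. Origin: under the middle of the stock.
- tape: Bystander: tape measure, 68 x 36 x 64 mm, standing on the bench. Origin: centre of its underside.
- offcut: Bystander: offcut of board, 90 x 140 x 22 mm, lying on the bench. Origin: centre of its underside.

How it is judged:
On the way, in this order (a step that is already met when the one before it is completed fails the run):
1. the knob is turned to free the carriage (beyond 1.0 rad) while the carriage still stands within 20 mm of where it was (value of joint knob above 1 rad and distance of stop_face from where it was at the start of the episode below 0.02 m), for 0.1 s.
2. the board is against the end stop and the carriage against the board (gaps under 3 mm), the knob still not locked (y of board in the frame of end_face between -0.093 and -0.086 m and x of board in the frame of end_face between -0.01 and 0.004 m and angle between the y axis of board and the y axis of jig, either way round below 0.05 rad and angle between board's own z axis and vertical below 0.05 rad and z of board in the frame of end_face below 0.004 m and y of stop_face in the frame of end_face above -0.186 m and y of stop_face in the frame of board above -0.093 m and value of joint knob above 0.3 rad), for 0.1 s.
At the end, for the whole second after the job is handed in: The board lies flat on the bed, at rest, against the end stop (gap under 3 mm), within 10 mm of the fence and along it to 0.05 rad; the carriage's front face is against the board's other end (gap under 3 mm); the knob is turned back to locked (joint below 0.3 rad) (y of board in the frame of end_face between -0.093 and -0.086 m and x of board in the frame of end_face between -0.01 and 0.004 m and angle between the y axis of board and the y axis of jig, either way round below 0.05 rad and angle between board's own z axis and vertical below 0.05 rad and z of board in the frame of end_face below 0.004 m and y of stop_face in the frame of end_face above -0.186 m and y of stop_face in the frame of board above -0.093 m and value of joint knob below 0.3 rad and linear speed of board below 0.02 m/s); the robot touches nothing.
It fails at once if the glue bottle, square, tape measure or offcut is moved by more than 30 mm (distance of any of glue, square, tape, offcut from where it was at the start of the episode above 0.03 m).
It fails at once if the board is lifted more than 20 mm off the bed (z of board in the frame of end_face above 0.02 m).
It fails at once if the locked carriage (knob below 0.3) is forced along the fence, faster than 0.04 m/s (value of joint knob below 0.3 rad and (velocity of joint carriage above 0.04 m/s or velocity of joint carriage below -0.04 m/s)).
It also fails if it takes over 72 s, if anything falls off the work surface, if the arm or the gripper's body presses on something with over 40 N, if the wrist force passes 120 N, or if a joint passes its speed limit or range.

## Working session

There is one attempt and no reset: what is moved stays moved. The work goes in short steps, Python scripts to look and compute and a tool call to move; the robot and the scene stay as the last step left them, time stands still between calls to the robot, and variables do not carry over. Pictures are saved under pics/ and viewed, on a budget of 10 in all, crops included, one or two more only if the job needs it, and the job is handed in when it is done.

Besides the shell and the picture viewer there is one more tool, called after ">>>" by a JSON object that holds its "api" and its "payload". move_arm: Moves the arm, as the interface text tells. Its arguments: {"type":"object","properties":{"plan":{"type":"array"},"force":{"type":"number"}},"required":["plan"]}

```bash
mkdir -p pics; ls
python3 - <<'E'
from station import status, snapshot
import cv2, numpy as np
s=status.sense(); print(s)
for n in ("scene","side"):
    d=snapshot(n); np.savez(n+"0.npz",**d); cv2.imwrite(f"pics/{n}0.png",d["img"][:,:,::-1]); print(n,d["T"].round(3).tolist(),d["mtx"].tolist())
E
```

```text
pics
{'t': 0.0, 'q': array([-1.78504908e-01,  5.28527040e-01,  1.43392604e+00, -8.71448837e-06,
        1.18139844e+00, -1.78506360e-01]), 'qd': array([ 0.00114164,  0.00126782, -0.00100701, -0.00179737, -0.00101064,
       -0.00025849]), 'tau': array([ 2.50220628e-04, -4.42344439e+01, -1.78024775e+01, -2.06930472e-04,
        8.36740597e-03,  2.24214921e-05]), 'tcp_pos': array([6.24317272e-01, 1.47327382e-04, 2.52288623e-01]), 'tool_rot': array([ 7.07104644e-01,  7.07108016e-01, -6.47446045e-04, -9.25446847e-04]), 'force': array([ 0.30942996, -0.83867436,  0.41367685]), 'ft_torque': array([0.01867037, 0.00445612, 0.03033337]), 'finger_gap': 1.0043520856836492}
scene [[-0.075, -0.645, 0.76, 1.262], [0.997, -0.034, 0.07, 0.071], [-0.019, 0.763, 0.646, 0.69], [0.0, 0.0, 0.0, 1.0]] [[436.54640950968826, 0.0, 317.9603219817369], [0.0, 436.54640950968826, 240.13349433164097], [0.0, 0.0, 1.0]]
side [[0.865, 0.312, -0.393, 0.089], [-0.502, 0.543, -0.674, -0.737], [0.003, 0.78, 0.626, 0.773], [0.0, 0.0, 0.0, 1.0]] [[475.38588695346346, 0.0, 316.45566565718894], [0.0, 475.38588695346346, 238.04799278323858], [0.0, 0.0, 1.0]]
```

View pics/scene0.png

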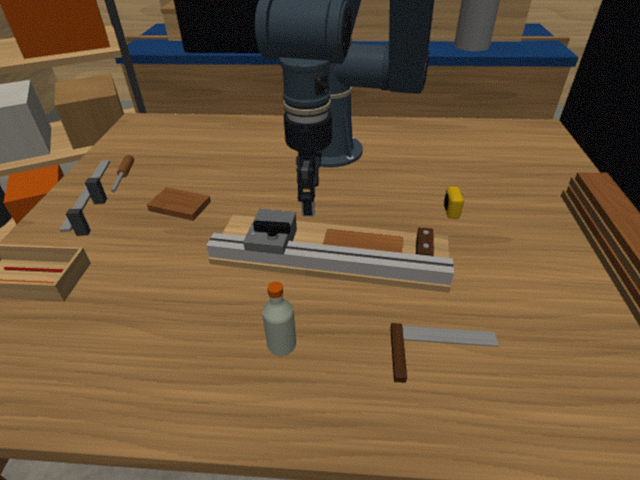

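View pics/side0.png

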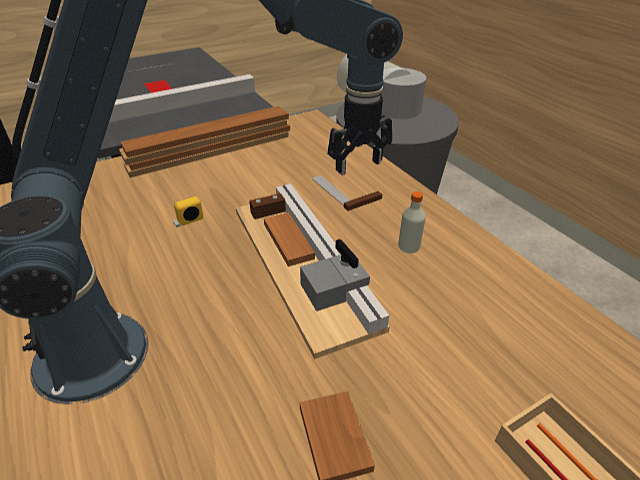

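The scene view shows the knob bar at about (271,226) on the carriage, the board at (363,241), the end stop at (425,242) and the glue bottle at (280,320). The jig lies nearly along world +y. Next I'll measure them from the depth images.

```bash
cat > h.py <<'E'
import numpy as np, cv2
def cloud(d):
    v,u=np.mgrid[0:480,0:640]; z=d["depth"]; K=d["mtx"]
    p=np.stack([(u-K[0,2])/K[0,0]*z,-(v-K[1,2])/K[1,1]*z,-z],-1)
    w=p@d["T"][:3,:3].T+d["T"][:3,3]; w[z==0]=np.nan
    return w
def rect(p):
    return cv2.minAreaRect(p[:,:2].astype(np.float32)*1000)
def show(name,w,img,box=None):
    hsv=cv2.cvtColor(img,cv2.COLOR_RGB2HSV)
    b=(w[...,0]>.4)&(w[...,0]<.85)&(w[...,1]>-.4)&(w[...,1]<.45)
    z=w[...,2]; S=hsv[...,1]; V=hsv[...,2]
    ms=dict(bar=b&(z>.112)&(z<.127)&(V<70), cart=b&(z>.077)&(z<.087)&(S<60)&(V>70),
      fence=b&(z>.049)&(z<.058)&(S<60)&(V>110), endstop=b&(z>.055)&(z<.065)&(S>80),
      board=b&(z>.036)&(z<.044)&(S>80), bed=b&(z>.014)&(z<.022)&(S>40))
    for k,m in ms.items():
        m=cv2.morphologyEx(m.astype(np.uint8),cv2.MORPH_OPEN,np.ones((2,2)))
        n,l,st,c=cv2.connectedComponentsWithStats(m)
        for i in np.argsort(-st[1:,4])[:2]+1 if n>1 else []:
            if st[i,4]<15: continue
            p=w[l==i]; r=rect(p)
            print(name,k,st[i].tolist(),"med",np.median(p,0).round(4),"rect",np.round(r[0],1),np.round(r[1],1),round(r[2],2))
E
python3 - <<'E'
from h import *
for n in("scene","side"):
    d=np.load(n+"0.npz"); show(n,cloud(d),d["img"])
E
```

```text
scene bar [254, 222, 37, 8, 208] med [nan nan nan] rect [536.2 -84.9] [46.5 84.5] 36.01
scene cart [244, 226, 44, 22, 444] med [nan nan nan] rect [ 536.5 -108.9] [86.9 55.6] 81.16
scene cart [255, 210, 41, 15, 416] med [nan nan nan] rect [438.8 -94.1] [ 79.1 203.7] 76.12
scene fence [285, 250, 169, 24, 1107] med [nan nan nan] rect [574.3 122.3] [ 68.3 375.5] 2.61
scene fence [288, 242, 166, 23, 853] med [nan nan nan] rect [549.5 126.6] [ 72. 377.] 3.06
scene endstop [418, 229, 17, 27, 366] med [nan nan nan] rect [475.3 248.9] [ 29.5 160.6] 75.53
scene board [324, 230, 80, 24, 1212] med [nan nan nan] rect [485.3 106.1] [176.5  96.3] 81.04
scene bed [294, 223, 124, 33, 1232] med [nan nan nan] rect [476.   81.6] [292.7 124.5] 84.15
scene bed [392, 324, 16, 56, 649] med [nan nan nan] rect [765.3 171.3] [131.8  25.3] 0.39
side bar [337, 241, 22, 24, 185] med [nan nan nan] rect [ 543.2 -103.4] [72.9 32.9] 85.4
side cart [302, 256, 68, 39, 1443] med [nan nan nan] rect [ 541.1 -116.8] [203.9  84.6] 38.13
side cart [403, 223, 21, 8, 59] med [ 0.7421 -0.0734  0.0797] rect [747.  -70.1] [17.6 49.6] 57.06
side fence [278, 187, 55, 73, 590] med [nan nan nan] rect [540.  106.9] [361.1  20.1] 81.43
side fence [287, 186, 54, 71, 529] med [nan nan nan] rect [572.9 132. ] [441.7  39.4] 78.32
side endstop [251, 195, 35, 14, 231] med [0.5032 0.2282 0.0576] rect [504.6 234.9] [32.5 92.2] 84.06
side board [266, 214, 50, 48, 1198] med [nan nan nan] rect [498.   99.3] [180.6  76.9] 82.78
side board [254, 207, 28, 8, 71] med [nan nan nan] rect [nan nan] [0. 0.] 0.0
side bed [237, 206, 133, 146, 4137] med [nan nan nan] rect [458.1  25.6] [544.2 108.4] 88.85
side bed [346, 193, 35, 15, 173] med [nan nan nan] rect [766.7 162.8] [121.2  19.9] 1.17
```

```bash
cat >> h.py <<'E'
def ray(d,u,v,h):
    K=d["mtx"];T=d["T"]
    p=np.stack([(u-K[0,2])/K[0,0],-(v-K[1,2])/K[1,1],-np.ones_like(u*1.)],-1)@T[:3,:3].T
    o=T[:3,3]; return o+p*((h-o[2])/p[...,2])[...,None]
H=dict(bar=.1205,cart=.082,fence=.054,endstop=.060,board=.040,bed=.018)
def show2(name,d):
    w=cloud(d); img=d["img"]; hsv=cv2.cvtColor(img,cv2.COLOR_RGB2HSV)
    S=hsv[...,1].astype(int);V=hsv[...,2].astype(int); v,u=np.mgrid[0:480,0:640]
    for k,h in H.items():
        r=ray(d,u,v,h); z=w[...,2]
        m=(abs(z-h)<.006)&(r[...,0]>.42)&(r[...,0]<.65)&(r[...,1]>-.3)&(r[...,1]<.36)
        m&={'bar':V<75,'cart':(S<70)&(V>75),'fence':(S<70)&(V>110),'endstop':S>80,'board':S>80,'bed':S>40}[k]
        n,l,st,c=cv2.connectedComponentsWithStats(m.astype(np.uint8),connectivity=4)
        for i in np.argsort(-st[1:,4])[:2]+1:
            if st[i,4]<40: continue
            p=r[l==i]; R=rect(p)
            print(name,k,st[i].tolist(),"mean",p.mean(0)[:2].round(4),"z",round(float(np.median(w[l==i][:,2])),4),"corners",np.round(cv2.boxPoints(R)).astype(int).tolist(),np.round(R[1],1),round(R[2],2))
E
python3 - <<'E'
from h import *
for n in("scene","side"):
    show2(n,dict(np.load(n+"0.npz")))
E
```

```text
scene bar [253, 221, 36, 7, 172] mean [ 0.5438 -0.0945] z 0.1181 corners [[533, -132], [552, -133], [556, -57], [537, -56]] [76.1 19. ] 87.17
scene cart [243, 223, 44, 24, 438] mean [ 0.5465 -0.1138] z 0.0802 corners [[495, -149], [561, -158], [572, -70], [506, -61]] [88.7 66.8] 82.95
scene cart [254, 209, 41, 15, 410] mean [ 0.464 -0.102] z 0.0802 corners [[439, -144], [483, -147], [491, -60], [446, -56]] [87.5 44.9] 85.27
scene fence [284, 249, 169, 25, 1119] mean [0.5748 0.1152] z 0.0527 corners [[544, -67], [565, -70], [604, 286], [583, 289]] [358.1  21.3] 83.75
scene fence [287, 241, 166, 23, 856] mean [0.5484 0.1196] z 0.0527 corners [[520, -64], [538, -66], [575, 291], [557, 292]] [358.9  18.4] 84.05
scene endstop [417, 228, 17, 28, 369] mean [0.5128 0.2387] z 0.0585 corners [[463, 227], [554, 218], [557, 252], [466, 261]] [33.9 91.4] 84.52
scene board [323, 229, 80, 24, 1221] mean [0.4924 0.1037] z 0.0386 corners [[453, 18], [509, 11], [530, 189], [474, 195]] [179.1  56.5] 83.4
scene bed [293, 226, 124, 29, 1082] mean [0.4508 0.0805] z 0.0166 corners [[400, -58], [478, -66], 
[... 629 characters left out ...]
 [285, 184, 55, 72, 536] mean [0.5706 0.1124] z 0.0526 corners [[545, -42], [564, -44], [598, 283], [580, 285]] [329.2  18.5] 83.92
side endstop [249, 194, 36, 15, 247] mean [0.5002 0.2324] z 0.0579 corners [[454, 217], [543, 208], [548, 248], [459, 258]] [40.5 89.7] 83.75
side board [264, 213, 51, 50, 1314] mean [0.4912 0.0913] z 0.0383 corners [[446, 8], [516, -1], [538, 183], [468, 191]] [185.   70.9] 83.08
side board [250, 204, 35, 12, 131] mean [0.4957 0.225 ] z 0.0401 corners [[444, 222], [525, 181], [546, 222], [465, 264]] [46.5 91.4] 63.12
side bed [236, 205, 154, 144, 3554] mean [ 0.4542 -0.0441] z 0.0167 corners [[418, -254], [546, -254], [550, 299], [421, 300]] [553.9 128.6] 89.67
```

>>> {"api": "move_arm", "payload": {"plan": [[[0, 0, 0.01, -0.15, -0.13, 0.05, 0], [0, 0, 0.03, -0.35, -0.3, 0.1, 0], [0, 0, 0.06, -0.55, -0.5, 0.15, 0], [0, 0, 0.06, -0.75, -0.67, 0.2, 0], [0, 0, 0.06, -0.9, -0.8, 0.3, 0], [0, 0, 0.06, -0.99, -0.87, 0.4, 0], [0, 0, 0.06, -0.99, -0.87, 0.4, 0], [0, 0, 0.06, -0.99, -0.87, 0.4, 0]]], "force": 60}}

```text
t: 1.1
tcp_pos: [0.5386, -0.0988, 0.2133]
tool_rot: [0.723, 0.69, 0.0, 0.0]
force: [0.8, 0.4, -0.2]
finger_gap: 0.997
```

Run:
```python
from station import status, snapshot
from h import *
s=status.sense(); print(s["t"],s["tcp_pos"],s["tool_rot"],s["force"])
d=snapshot("wrist"); np.savez("wrist1.npz",**d); cv2.imwrite("pics/wrist1.png",d["img"][:,:,::-1]); print(d["T"].round(3).tolist())
show2("wrist",d)
```

```text
1.1 [ 0.53862252 -0.09875739  0.21332263] [7.23497969e-01 6.90326415e-01 2.91046715e-04 2.11289088e-04] [ 0.78170982  0.40765597 -0.21494341]
[[0.999, 0.045, 0.012, 0.542], [-0.047, 0.958, 0.284, -0.025], [0.001, -0.285, 0.959, 0.334], [0.0, 0.0, 0.0, 1.0]]
wrist bar [305, 187, 24, 117, 2526] mean [ 0.5371 -0.0909] z 0.1195 corners [[528, -131], [542, -132], [546, -54], [532, -54]] [77.9 14.1] 86.66
wrist cart [186, 186, 170, 121, 15430] mean [ 0.4947 -0.1024] z 0.0812 corners [[435, -143], [557, -156], [567, -67], [445, -54]] [ 89.2 123.2] 83.8
wrist fence [323, 0, 40, 192, 5008] mean [0.5607 0.0042] z 0.0538 corners [[543, -66], [563, -68], [577, 65], [557, 67]] [133.5  19.6] 83.85
wrist fence [290, 0, 35, 190, 4735] mean [0.5349 0.0065] z 0.0537 corners [[517, -63], [537, -65], [551, 66], [532, 68]] [131.9  19.5] 83.52
wrist board [197, 0, 96, 92, 8243] mean [0.4896 0.0447] z 0.0397 corners [[451, 18], [520, 10], [528, 71], [458, 80]] [62.1 70. ] 83.1
wrist bed [157, 0, 141, 188, 13917] mean [ 0.4631 -0.0019] z 0.0177 corners [[413, -62], [523, -67], [530, 79], [420, 84]] [146.1 109.9] 87.33
wrist bed [215, 301, 72, 55, 3550] mean [ 0.4644 -0.2078] z 0.0177 corners [[424, -234], [496, -242], [503, -181], [431, -173]] [60.9 72.4] 83.79
```

View pics/wrist1.png

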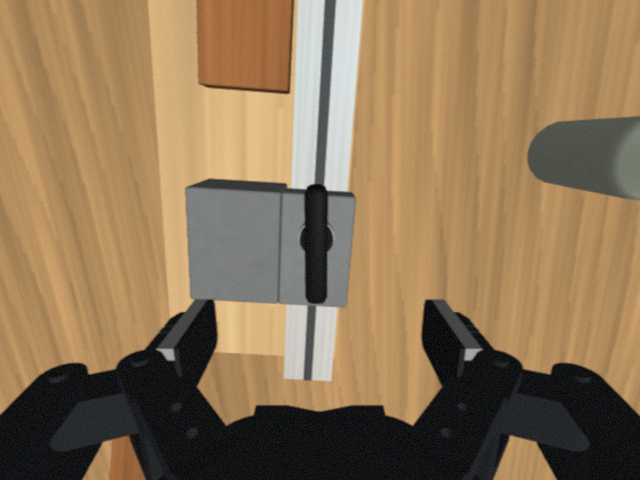

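The wrist view shows the bar upright at (316,243) on the carriage, and the fingers straddle it cleanly. The glue bottle at (590,155) is well clear. The bar's centre measures about (0.537, -0.093) and yaw 86.7°. Now I'll descend and grip.

>>> {"api": "move_arm", "payload": {"plan": [[[0, 0, 0.01, 0.06, -0.02, 0.1, 0], [0, 0, 0.01, 0.06, -0.02, 0.35, 0], [0, 0, 0.01, 0.06, -0.02, 0.6, 0], [0, 0, 0.01, 0.06, -0.02, 0.8, 0], [0, 0, 0.01, 0.06, -0.02, 0.93, 0], [0, 0, 0.01, 0.06, -0.02, 0.93, 0], [0, 0, 0.01, 0.06, -0.02, 0.93, 0.2], [0, 0, 0.01, 0.06, -0.02, 0.93, 0.5]]], "force": 40}}

```text
t: 2.15
tcp_pos: [0.5368, -0.093, 0.1211]
tool_rot: [0.726, 0.687, 0.0, 0.001]
force: [-0.0, 0.3, -0.1]
finger_gap: 0.603
```

>>> {"api": "move_arm", "payload": {"plan": [[[0, 0, 0, 0, 0, 0, 0.7], [0, 0, 0, 0, 0, 0, 0.85], [0, 0, 0, 0, 0, 0, 1], [0, 0, 0, 0, 0, 0, 1], [0, 0, 0, 0, 0, 0, 1], [0, 0, 0, 0, 0, 0, 1], [0, 0, 0, 0, 0, 0, 1], [0, 0, 0, 0, 0, 0, 1]]]}}

```text
t: 3.15
tcp_pos: [0.5367, -0.093, 0.1208]
tool_rot: [0.726, 0.688, 0.0, 0.001]
force: [-0.1, 1.0, 5.8]
finger_gap: 0.166
```

Run:
```python
from station import status, snapshot
from h import *
s=status.sense(); print(s["t"],s["tcp_pos"],s["tool_rot"],s["force"],s["ft_torque"],s["finger_gap"])
d=snapshot("wrist"); cv2.imwrite("pics/wrist2.png",d["img"][:,:,::-1])
```

```text
3.15 [ 0.5367095  -0.09298541  0.12081643] [7.26140051e-01 6.87546539e-01 2.47134818e-04 5.67277287e-04] [-0.07019935  0.9936107   5.79497955] [0.13792663 0.0194192  0.25565386] 0.16591135428173584
```

View pics/wrist2.png

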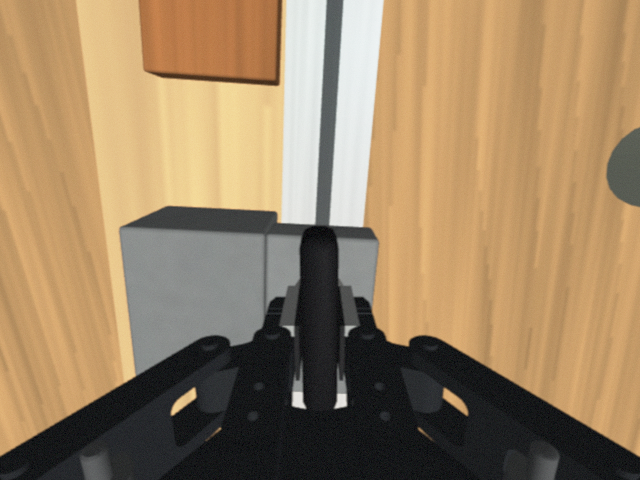

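The bar is gripped, with an opening of about 14 mm against its 15 mm thickness. Now I'll turn it counter-clockwise, which is negative about tool z.

>>> {"api": "move_arm", "payload": {"plan": [[[0, 0, -0.1, 0, 0, 0, 1], [0, 0, -0.25, 0, 0, 0, 1], [0, 0, -0.4, 0, 0, 0, 1], [0, 0, -0.55, 0, 0, 0, 1], [0, 0, -0.7, 0, 0, 0, 1], [0, 0, -0.85, 0, 0, 0, 1], [0, 0, -0.98, 0, 0, 0, 1], [0, 0, -0.98, 0, 0, 0, 1]]]}}

```text
t: 4.2
tcp_pos: [0.5347, -0.0931, 0.1207]
tool_rot: [0.415, 0.91, -0.001, -0.001]
force: [-4.2, -1.3, 7.8]
finger_gap: 0.166
```

>>> {"api": "move_arm", "payload": {"plan": [[[0, 0, -0.1, 0, 0, 0, 1], [0, 0, -0.25, 0, 0, 0, 1], [0, 0, -0.4, 0, 0, 0, 1], [0, 0, -0.55, 0, 0, 0, 1], [0, 0, -0.7, 0, 0, 0, 1], [0, 0, -0.85, 0, 0, 0, 1], [0, 0, -0.9, 0, 0, 0, 1], [0, 0, -0.9, 0, 0, 0, 1]]]}}

```text
t: 5.2
tcp_pos: [0.534, -0.0929, 0.1207]
tool_rot: [0.074, 0.997, -0.0, -0.002]
force: [-5.7, -2.0, 8.6]
finger_gap: 0.162
```

Run:
```python
from station import status, snapshot
from h import *
from scipy.spatial.transform import Rotation as R
s=status.sense(); print(s["t"],s["tcp_pos"],s["q"],s["force"],s["ft_torque"],s["finger_gap"]); print(R.from_quat(s["tool_rot"]).as_matrix().round(4))
d=snapshot("scene"); show2("scene",d)
```

```text
5.2 [ 0.53396429 -0.0929022   0.12068152] [-0.37776947  0.61404287  1.75116329 -0.00206786  0.78102003 -1.79813897] [-5.65561384 -1.96518989  8.60928344] [-0.20930352  0.76767306  0.04975894] 0.16204862308131368
[[-9.889e-01  1.484e-01 -4.800e-03]
 [ 1.484e-01  9.889e-01  4.000e-04]
 [ 4.800e-03 -4.000e-04 -1.000e+00]]
scene bar [264, 216, 12, 20, 130] mean [ 0.5527 -0.095 ] z 0.1186 corners [[517, -103], [582, -103], [582, -84], [517, -84]] [19.7 65.1] 89.81
scene cart [244, 212, 53, 35, 718] mean [ 0.5236 -0.1035] z 0.0803 corners [[439, -141], [562, -154], [571, -66], [449, -53]] [ 89.2 123.4] 83.93
scene fence [285, 249, 168, 25, 1134] mean [0.575  0.1166] z 0.0527 corners [[544, -64], [566, -67], [605, 286], [583, 289]] [355.1  21.5] 83.74
scene fence [289, 241, 164, 23, 860] mean [0.5486 0.1207] z 0.0525 corners [[519, -62], [538, -64], [575, 291], [557, 293]] [356.1  18.7] 83.92
scene endstop [417, 228, 17, 28, 369] mean [0.5124 0.2388] z 0.0585 corners [[463, 227], [554, 218], [557, 252], [466, 261]] [33.9 91.4] 84.52
scene board [323, 229, 80, 24, 1220] mean [0.4923 0.1035] z 0.0386 corners [[453, 17], [510, 11], [529, 189], [472, 195]] [179.2  56.8] 83.9
scene bed [294, 226, 123, 29, 1056] mean [0.4509 0.0832] z 0.0167 corners [[401, -55], [479, -64], [510, 225], [432, 233]] [290.1  78.4] 83.79
scene bed [208, 256, 242, 33, 1021] mean [0.5782 0.0277] z 0.0163 corners [[541, -248], [556, -249], [615, 284], [600, 286]] [536.9  15.2] 83.69
```

The knob is at about 1.53 rad. Next I'll slide along jig +y, which is tool (0.04, 1.0) per unit. The estimated travel is 100 mm, with board contact at about 70 mm.

>>> {"api": "move_arm", "payload": {"plan": [[[0, 0, 0, 0.0, 0.04, 0, 1], [0, 0, 0, 0.01, 0.12, 0, 1], [0, 0, 0, 0.01, 0.22, 0, 1], [0, 0, 0, 0.01, 0.32, 0, 1], [0, 0, 0, 0.02, 0.42, 0, 1], [0, 0, 0, 0.02, 0.52, 0, 1], [0, 0, 0, 0.02, 0.6, 0, 1], [0, 0, 0, 0.03, 0.64, 0, 1]]]}}

```text
t: 6.25
tcp_pos: [0.5408, -0.0289, 0.1207]
tool_rot: [0.074, 0.997, -0.0, -0.002]
force: [-4.1, -2.5, 7.8]
finger_gap: 0.161
```

>>> {"api": "move_arm", "payload": {"plan": [[[0, 0, 0, 0.0, 0.03, 0, 1], [0, 0, 0, 0.0, 0.07, 0, 1], [0, 0, 0, 0.0, 0.11, 0, 1], [0, 0, 0, 0.01, 0.15, 0, 1], [0, 0, 0, 0.01, 0.19, 0, 1], [0, 0, 0, 0.01, 0.23, 0, 1], [0, 0, 0, 0.01, 0.27, 0, 1], [0, 0, 0, 0.01, 0.31, 0, 1]]]}}

```text
t: 7.25
tcp_pos: [0.5441, 0.0013, 0.1207]
tool_rot: [0.074, 0.997, -0.0, -0.003]
force: [-5.3, -2.8, 9.2]
finger_gap: 0.168
```

```bash
cat > st.py <<'E'
from station import status, snapshot
from h import *
from scipy.spatial.transform import Rotation as R
s=status.sense(); print(s["t"],s["tcp_pos"],s["q"],s["force"],s["ft_torque"],s["finger_gap"]); print(R.from_quat(s["tool_rot"]).as_matrix().round(3).tolist())
d=snapshot("scene"); show2("scene",d)
E
python3 st.py
```

```text
7.25 [0.54411245 0.00133097 0.12066672] [-0.20218598  0.61608866  1.74561214 -0.0022267   0.7847464  -1.62239325] [-5.3062546  -2.81460566  9.20282802] [-0.40301335  0.731494   -0.01504586] 0.1677689306106935
[[-0.989, 0.148, -0.005], [0.148, 0.989, -0.001], [0.005, -0.001, -1.0]]
scene bar [306, 217, 14, 24, 169] mean [ 0.5586 -0.0019] z 0.1187 corners [[515, 4], [519, -23], [594, -13], [591, 14]] [76.3 27.3] 7.78
scene cart [287, 219, 48, 33, 731] mean [ 0.5368 -0.0159] z 0.0802 corners [[469, -50], [572, -61], [582, 28], [478, 39]] [ 88.8 104.1] 83.94
scene fence [328, 253, 125, 21, 836] mean [0.5798 0.1614] z 0.0526 corners [[555, 30], [576, 28], [604, 286], [583, 289]] [260.1  21.1] 83.7
scene fence [330, 246, 123, 18, 640] mean [0.5534 0.1659] z 0.0526 corners [[529, 33], [548, 31], [575, 291], [557, 293]] [261.3  18.7] 83.92
scene endstop [417, 228, 17, 28, 368] mean [0.5126 0.2388] z 0.0585 corners [[463, 227], [554, 218], [557, 252], [466, 261]] [33.9 91.4] 84.52
scene board [333, 230, 80, 24, 1258] mean [0.4945 0.128 ] z 0.0386 corners [[456, 40], [512, 34], [532, 212], [475, 218]] [179.5  56.9] 83.74
scene bed [208, 256, 243, 33, 1021] mean [0.5782 0.0282] z 0.0164 corners [[541, -248], [556, -249], [615, 287], [600, 288]] [539.1  15.4] 83.73
scene bed [222, 224, 72, 17, 854] mean [ 0.445  -0.1473] z 0.0168 corners [[419, -238], [474, -238], [476, -68], [421, -67]] [170.2  55.3] 89.41
```

About 6 mm is left. I'll creep forward and watch the force.

>>> {"api": "move_arm", "payload": {"plan": [[[0, 0, 0, 0, 0.01, 0, 1], [0, 0, 0, 0, 0.02, 0, 1], [0, 0, 0, 0, 0.03, 0, 1], [0, 0, 0, 0, 0.04, 0, 1], [0, 0, 0, 0, 0.05, 0, 1], [0, 0, 0, 0, 0.06, 0, 1], [0, 0, 0, 0, 0.06, 0, 1], [0, 0, 0, 0, 0.06, 0, 1]]]}}

```text
t: 8.3
tcp_pos: [0.5448, 0.0074, 0.1207]
tool_rot: [0.074, 0.997, -0.0, -0.003]
force: [-6.2, -1.4, 9.7]
finger_gap: 0.164
```

```bash
python3 st.py | egrep -v "fence|bed"
```

```text
8.3 [0.54480042 0.00739373 0.12067184] [-0.19093085  0.61684833  1.74350114 -0.00181152  0.78651028 -1.6115211 ] [-6.17102992 -1.40632897  9.73129501] [-0.28944415  0.78064358  0.04449338] 0.16435356857929326
[[-0.989, 0.148, -0.005], [0.148, 0.989, -0.0], [0.005, -0.001, -1.0]]
scene bar [309, 217, 14, 25, 171] mean [0.5589 0.0041] z 0.1188 corners [[515, 10], [518, -17], [597, -6], [593, 21]] [78.9 27.1] 7.49
scene cart [289, 219, 49, 33, 727] mean [ 0.5376 -0.0097] z 0.0801 corners [[469, -44], [573, -55], [582, 34], [478, 45]] [ 89.4 105. ] 84.19
scene endstop [417, 228, 17, 28, 369] mean [0.5127 0.2387] z 0.0585 corners [[463, 227], [554, 218], [557, 252], [466, 261]] [33.9 91.4] 84.52
scene board [336, 230, 81, 24, 1282] mean [0.4952 0.1355] z 0.0386 corners [[457, 45], [522, 41], [532, 223], [467, 227]] [182.4  64.8] 86.8
```

>>> {"api": "move_arm", "payload": {"plan": [[[0, 0, 0, 0, 0.005, 0, 1], [0, 0, 0, 0, 0.01, 0, 1], [0, 0, 0, 0, 0.015, 0, 1], [0, 0, 0, 0, 0.02, 0, 1], [0, 0, 0, 0, 0.025, 0, 1], [0, 0, 0, 0, 0.03, 0, 1], [0, 0, 0, 0, 0.03, 0, 1], [0, 0, 0, 0, 0.03, 0, 1]]]}}

```text
t: 9.35
tcp_pos: [0.5449, 0.0081, 0.1207]
tool_rot: [0.074, 0.997, -0.002, -0.003]
force: [-8.0, -10.2, 9.9]
finger_gap: 0.164
```

```bash
python3 st.py | egrep -v "fence|bed"; python3 -c "
from station import snapshot
import cv2
d=snapshot('side')['img'][:,:,::-1]
cv2.imwrite('pics/side3.png',cv2.resize(d[170:330,220:420],None,fx=4,fy=4,interpolation=cv2.INTER_CUBIC)[:600])"
```

```text
9.35 [0.54491829 0.00808476 0.12067754] [-0.18766738  0.61724844  1.74239321 -0.0071559   0.78759577 -1.60574552] [ -7.97396463 -10.18516127   9.9417609 ] [-1.5322256   1.04131926 -0.00261458] 0.163723692466098
[[-0.989, 0.147, -0.006], [0.147, 0.989, -0.004], [0.006, -0.005, -1.0]]
scene bar [312, 217, 12, 25, 154] mean [0.5603 0.006 ] z 0.1187 corners [[515, -1], [595, -3], [596, 17], [515, 19]] [19.8 80.6] 88.23
scene cart [290, 219, 48, 33, 737] mean [ 0.5376 -0.0093] z 0.0802 corners [[472, -44], [573, -54], [582, 34], [481, 45]] [ 89.3 101.3] 84.06
scene endstop [417, 228, 17, 28, 368] mean [0.5124 0.2388] z 0.0585 corners [[463, 227], [554, 218], [557, 252], [466, 261]] [33.9 91.4] 84.52
scene board [336, 230, 81, 24, 1273] mean [0.4952 0.1355] z 0.0386 corners [[450, 48], [515, 42], [532, 221], [467, 227]] [180.2  65.5] 84.62
```

View pics/side3.png

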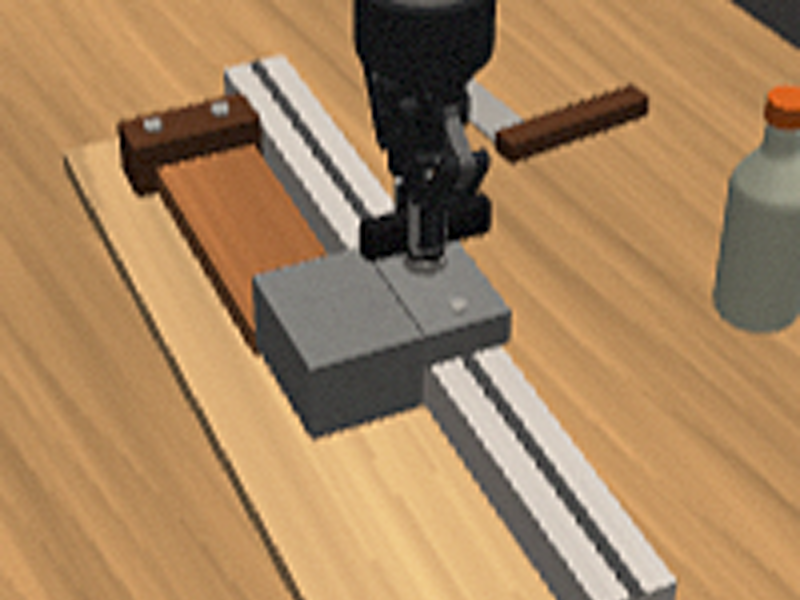

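The side view shows the board's far end on the end stop at (200,160) and the carriage on its near end at (290,265). The push force rose to 10 N with almost no travel, so it is snug. Keeping that push on, I'll turn the knob back.

>>> {"api": "move_arm", "payload": {"plan": [[[0, 0, 0.1, 0, 0, 0, 1], [0, 0, 0.25, 0, 0, 0, 1], [0, 0, 0.4, 0, 0, 0, 1], [0, 0, 0.55, 0, 0, 0, 1], [0, 0, 0.7, 0, 0, 0, 1], [0, 0, 0.85, 0, 0, 0, 1], [0, 0, 0.98, 0, 0, 0, 1], [0, 0, 0.98, 0, 0, 0, 1]]]}}

```text
t: 10.45
tcp_pos: [0.546, 0.0099, 0.1207]
tool_rot: [0.444, 0.896, -0.001, -0.001]
force: [-4.4, -2.8, 7.2]
finger_gap: 0.168
```

>>> {"api": "move_arm", "payload": {"plan": [[[0, 0, 0.1, 0, 0, 0, 1], [0, 0, 0.25, 0, 0, 0, 1], [0, 0, 0.4, 0, 0, 0, 1], [0, 0, 0.55, 0, 0, 0, 1], [0, 0, 0.7, 0, 0, 0, 1], [0, 0, 0.85, 0, 0, 0, 1], [0, 0, 0.93, 0, 0, 0, 1], [0, 0, 0.93, 0, 0, 0, 1]]]}}

```text
t: 11.45
tcp_pos: [0.548, 0.0105, 0.1208]
tool_rot: [0.734, 0.679, 0.0, 0.0]
force: [0.2, -0.1, 5.7]
finger_gap: 0.165
```

```bash
python3 st.py | egrep -v "fence|bed"
```

```text
11.45 [0.54802993 0.01047693 0.12083811] [-1.84735462e-01  6.18033923e-01  1.73937788e+00 -1.83828016e-04
  7.83393763e-01 -1.05677044e-01] [ 0.20076524 -0.08939549  5.7010209 ] [0.04763893 0.10818854 0.05760827] 0.1646572107168146
[[0.079, 0.997, 0.001], [0.997, -0.079, -0.0], [-0.0, 0.001, -1.0]]
scene bar [300, 225, 38, 11, 167] mean [0.5584 0.0094] z 0.1184 corners [[541, 46], [545, -31], [578, -30], [574, 48]] [33.  77.3] 2.92
scene cart [290, 213, 44, 39, 599] mean [ 0.5412 -0.0159] z 0.0802 corners [[449, -40], [572, -55], [583, 34], [460, 48]] [ 89.2 123.8] 83.34
scene cart [326, 216, 13, 11, 122] mean [0.4773 0.0326] z 0.08 corners [[459, 45], [460, 18], [497, 20], [496, 47]] [37.1 27.5] 2.86
scene endstop [417, 228, 17, 28, 366] mean [0.5123 0.2388] z 0.0585 corners [[463, 227], [554, 218], [557, 252], [466, 261]] [33.9 91.4] 84.52
scene board [336, 230, 81, 24, 1284] mean [0.4952 0.1354] z 0.0386 corners [[452, 47], [517, 42], [532, 221], [467, 227]] [180.6  65.3] 85.13
```

The tool yaw of 85.5° puts the knob at about 0.03 rad, so it is locked. I'll release it and lift.

>>> {"api": "move_arm", "payload": {"plan": [[[0, 0, 0, 0, 0, 0, 0.8], [0, 0, 0, 0, 0, 0, 0.5], [0, 0, 0, 0, 0, 0, 0.3], [0, 0, 0, 0, 0, 0, 0.1], [0, 0, 0, 0, 0, 0, 0], [0, 0, 0, 0, 0, 0, 0], [0, 0, 0, 0, 0, -0.05, 0], [0, 0, 0, 0, 0, -0.2, 0]]]}}

```text
t: 12.5
tcp_pos: [0.5473, 0.0106, 0.1404]
tool_rot: [0.734, 0.679, -0.001, -0.001]
force: [-0.0, 0.4, -0.1]
finger_gap: 0.999
```

>>> {"api": "move_arm", "payload": {"plan": [[[0, 0, 0, 0, 0, -0.1, 0], [0, 0, 0, 0, 0, -0.3, 0], [0, 0, 0, 0, 0, -0.5, 0], [0, 0, 0, 0, 0, -0.7, 0], [0, 0, 0, 0, 0, -0.9, 0], [0, 0, 0, 0, 0, -0.9, 0], [0, 0, 0, 0, 0, -0.9, 0], [0, 0, 0, 0, 0, -0.9, 0]]]}}

```text
t: 13.5
tcp_pos: [0.5471, 0.0107, 0.2294]
tool_rot: [0.734, 0.679, -0.001, -0.001]
force: [-0.7, -0.6, 0.6]
finger_gap: 0.997
```

```bash
python3 st.py; python3 -c "
from station import snapshot
from h import *
d=snapshot('wrist'); show2('wrist',d)
cv2.imwrite('pics/wrist4.png',d['img'][:,:,::-1])
"
```

```text
13.5 [0.54712511 0.01066629 0.22944913] [-1.84761028e-01  4.54490167e-01  1.65309836e+00 -8.45206848e-06
  1.03597354e+00 -1.06161676e-01] [-0.73256028 -0.59146091  0.63664192] [0.06754367 0.01011453 0.03149576] 0.9968000394842627
[[0.079, 0.997, -0.002], [0.997, -0.079, 0.0], [0.0, -0.002, -1.0]]
scene bar [300, 225, 38, 9, 190] mean [0.5551 0.0082] z 0.1182 corners [[543, -30], [562, -32], [569, 46], [549, 47]] [78.1 19.3] 85.16
scene cart [290, 213, 49, 39, 927] mean [ 0.5176 -0.0063] z 0.0803 corners [[449, -41], [573, -54], [582, 34], [459, 48]] [ 89.3 124.2] 83.74
scene fence [331, 254, 122, 20, 801] mean [0.5801 0.1646] z 0.0528 corners [[556, 37], [577, 35], [604, 286], [583, 289]] [253.2  21.1] 83.75
scene fence [334, 246, 119, 18, 628] mean [0.5538 0.1688] z 0.0527 corners [[530, 40], [549, 38], [575, 291], [557, 292]] [254.1  18.4] 83.92
scene endstop [417, 228, 17, 28, 368] mean [0.5125 0.2387] z 0.0585 corners [[463, 227], [554, 218], [557, 252], [466, 261]] [33.9 91.4] 84.52
scene board [336, 230, 81, 24, 1274] mean [0.4952 0.1355] z 0.0387 corners [[452, 47], [517, 42]
[... 630 characters left out ...]
 [326, 0, 33, 195, 4841] mean [0.5724 0.1133] z 0.0537 corners [[554, 38], [574, 36], [589, 178], [570, 180]] [143.3  19.7] 83.86
wrist fence [295, 0, 28, 194, 4626] mean [0.5468 0.1157] z 0.0537 corners [[529, 40], [548, 38], [564, 180], [544, 182]] [142.7  19.3] 83.71
wrist board [201, 0, 91, 190, 16005] mean [0.4972 0.1225] z 0.0397 corners [[454, 49], [524, 41], [539, 187], [470, 194]] [146.4  70. ] 83.84
wrist bed [214, 300, 81, 125, 8278] mean [ 0.464  -0.1403] z 0.0177 corners [[411, -229], [498, -237], [514, -78], [426, -69]] [160.5  87.8] 84.33
wrist bed [155, 0, 58, 296, 8213] mean [0.4375 0.1214] z 0.0176 corners [[399, -61], [437, -65], [464, 200], [426, 204]] [266.2  37.7] 84.19
```

View pics/wrist4.png

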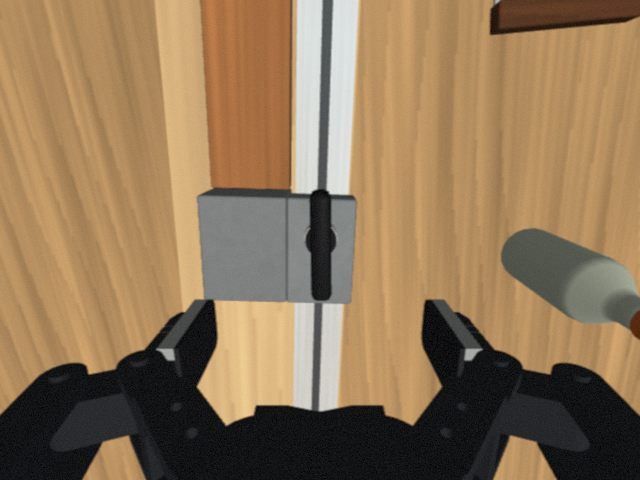

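The wrist view shows the bar lying along the fence at (320,245) and the board meeting the carriage at (250,190) with no gap. I'll take one quick look at the end-stop joint.

>>> {"api": "move_arm", "payload": {"plan": [[[0, 0, 0, 0.1, 0, 0, 0], [0, 0, 0, 0.3, 0, 0, 0], [0, 0, 0, 0.5, -0.1, 0, 0], [0, 0, 0, 0.7, -0.2, 0, 0], [0, 0, 0, 0.95, -0.3, 0, 0], [0, 0, 0, 0.95, -0.3, 0, 0], [0, 0, 0, 0.95, -0.3, 0, 0], [0, 0, 0, 0.95, -0.3, 0, 0]]]}}

```text
t: 14.6
tcp_pos: [0.5255, 0.1073, 0.2304]
tool_rot: [0.734, 0.679, 0.0, 0.0]
force: [0.2, -0.1, -0.3]
finger_gap: 1.0
```

```bash
python3 -c "
from station import snapshot
from h import *
d=snapshot('wrist'); show2('wrist',d)
cv2.imwrite('pics/wrist5.png',d['img'][:,:,::-1])
" | egrep "board|endst|cart"
```

```text
wrist cart [242, 305, 108, 90, 8852] mean [0.4954 0.0024] z 0.0812 corners [[446, -39], [538, -49], [548, 40], [455, 50]] [89.6 93. ] 83.87
wrist cart [364, 308, 23, 88, 1326] mean [ 0.5668 -0.002 ] z 0.0812 corners [[558, -51], [576, -51], [577, 38], [559, 39]] [89.9 18.7] 89.38
wrist endstop [218, 28, 120, 56, 5526] mean [0.5053 0.2418] z 0.0596 corners [[460, 229], [547, 219], [551, 254], [463, 264]] [35.4 88. ] 83.85
wrist board [228, 82, 106, 207, 15937] mean [0.499 0.143] z 0.0397 corners [[439, 51], [524, 41], [546, 221], [461, 231]] [181.4  86. ] 82.92
```

View pics/wrist5.png

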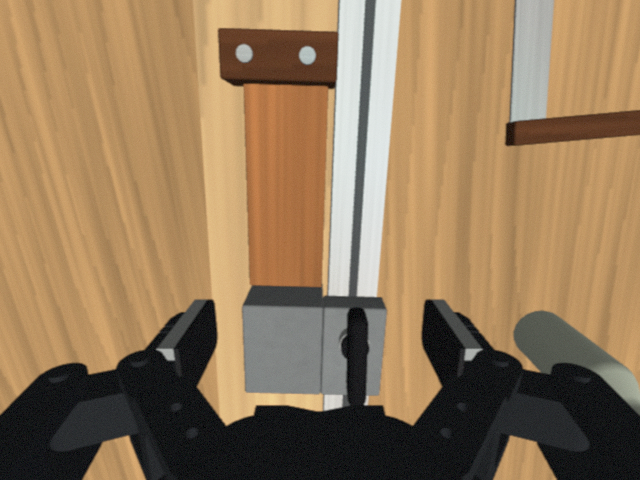

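The board sits against the end stop at (285,85) and the carriage at (285,290), parallel to the fence with a small gap that is within tolerance. The square and glue bottle are undisturbed. Handing in.

```bash
python3 -c "
from station import manip
print(manip.sign_off())"
```

```text
the job is handed in; nothing more can be done
None
```

The length stop is set to the sample board and the job is handed in, at about 15 s of the 72 s allowed; sign-off gave no verdict.

I gripped the knob bar, turned it to about 1.53 rad and slid the carriage about 102 mm while holding the knob. I stopped when the push force rose to about 10 N with almost no further travel. Then I turned the knob back with the push still on, released it and lifted clear.

What the last checks showed:
- **Knob:** the bar lies about 2° (0.04 rad) off the fence direction, so it counts as locked.
- **Fit:** the end stop face and carriage front face measured about 178.5 mm apart, against the 180 mm board. That agrees within the camera error, and no gap shows at either end.
- **Board position:** it is flat and parallel to the fence. It sits about 5 to 6 mm off the fence, as it did at the start, against the 10 mm allowed.
- **Bystanders:** nothing touched them. The square and glue bottle look undisturbed in the last picture. I did not re-measure the tape measure or offcut.
- **Disagreement:** positions from the scene and side cameras differed by up to about 12 mm, worst at the knob. I relied on the close wrist view and on contact force instead.

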